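# Uncap the parts-soaking pail with the lifting hook

## Robot

A 6-joint arm with a two-finger parallel gripper is mounted at the origin on the work surface. World frame = base frame: x ahead of the robot, y to its left, z up, the work surface at z = 0. Lengths are in m, angles in rad, forces in N, time in s.
With the tool pointing down it reaches from about 0.3 to 0.75 m from the base axis. Payload 8.5 kg.
Tool frame: the origin (TCP) lies at the very end of the fingers, on their centre line; the grasp point (between the pads) lies 19 mm behind it; z points along the fingers, y is the direction in which the jaws open and shut (so a half turn about z gives the same grasp; the last joint's range is limited). The gripper opens to 85 mm and grips with 20 to 120 N. Pads are 22 mm wide; open, the fingers measure 114 mm over their backs; the gripper's body (76 mm by 85 mm) begins 54 mm behind the grasp point. The pads swing forward as they close: fully open they stand 13 mm farther back than shut.
Start: joints at [1.119, 0.381, 1.297, -0, 1.464, -0.215], TCP at [0.129, 0.535, 0.231] pointing down, gripper open.
Joint ranges: [-3.11, 3.11], [-0.89, 2.33], [0.22, 2.48], [-1.42, 4.56], [0.17, 2.85], [-2.88, 2.88]. Speed limits (rad/s): [2.39, 2.39, 3.14, 3.14, 3.14, 3.14].

## Interface

Orientations are given as a unit quaternion [x, y, z, w].
In Python, from bench import get_obs, camera, calibration, close_job gives the robot as it stands.
- The arm moves only by the tool arm_command, never from a script. Its argument "commands" is a list of rows, each a list of 2 entries, a list of its own where there are three numbers: the shift along the tool's x, y, z in mm, then the turn, a rotation vector about the tool's x, y, z in rad. In form: [[[tx, ty, tz], [wx, wy, wz]], ...]. A call has 1 to 5 rows; each row is the pose to reach, as a shift and turn from the pose measured when the call began, along the tool's axes at that moment; what a row does not reach only later rows make up. A row lasts 1/10 s, in which the tool goes at most 50 mm and 8.59 degrees, less where a joint would pass 70% of its speed; a pose out of reach is approached as far as the arm can. A call with a gripper value outside its range is refused whole. "fingers" is the gripper command: -1 is shut, 1 is fully open, values between are in proportion, set as the call begins (left out, the last holds). The fingers move at their own pace and stop on an object; the grip force is fixed at half the most. Time passes only in rows, so rows that repeat a pose let the fingers close. It gives the time, the measured TCP pose, the force and the opening at its end, in the units of the state.
- get_obs(): the state, without advancing time (a new reading comes with each control period).
- camera(name): name is "scene" or "side" or "wrist"; returns (picture, depth): 400x640x3 uint8, blue, green, red; 400x640 float32, m along the optical axis (not along the pixel's ray), 0 where there is no reading.
- calibration(name): a dict with "vertical_fov" (degrees; the focal length in pixels is half the picture's height over the tangent of half this angle, whatever the lens; pixels are square), "cx", "cy" (the principal point, pixels), "k1" (the pictures are not rectified: a ray, as slopes to the right and down, at radius r is drawn at 1 + k1 r^2 times it, then the intrinsics apply), "extrinsics" (4x4, takes a point from camera to world coordinates); the wrist camera has in their place "T_tool_cam" (4x4, takes a point from camera to tool coordinates, whose origin is the TCP and whose axes are the flange's). Camera axes: x right, y up, looking along -z (the intrinsics and any distortion apply to the point x, -y, -z); pixel columns grow to the right and rows downward; lengths in m; the calibration is good to about 2 mm. A picture is of the moment at which its call begins: read the wrist's pose just before it. calibration takes no time and is no camera call.
- close_job(): hands the job in, once; it reports no verdict.
The state is a dict: "time_s": time; "qpos": joint angles; "qvel": joint speeds; "tau": joint torques, N m; "tcp_pos": TCP position; "tool_rot": TCP orientation; "force": force on the tool from outside, world axes, zero at the start; "ft_torque": the same for the moment, N m; "width": finger opening in m.
Only numpy, scipy, OpenCV 4.12 (cv2) and the standard library are available. Lean on these libraries where they do the work, as an engineer would, in place of code of your own. Each camera call takes 0.05 s, during which the arm holds its last target. There are 200 camera calls.

## Task

Take the orange-handled lifting hook from its stand, catch the red wire bail of the blue soaking pail's cap with it, lift the cap off the pail and set it gently, flat and right way up, in the steel drip pan; then hang the hook back in its stand. The cap is wet with cleaner, so the robot must not touch it: only the hook may. The bail lies folded to one side or the other, so look or feel for it, and do not drop the cap, shift the pail much or disturb the oil tank, strainer and spray can.

Things in the scene. Friction and masses are not known exactly. Their poses are not given: they have to be found in the camera images.
- hook: Lifting hook, 157 mm tall, 0.15 kg, hanging upright in the stand. Origin: on the shank's axis at the hook's lowest point; z up the shank, -x the way the tip points. Its foot, a round bar 6 mm thick, runs from the shank 20 mm along -x (upper side, where the load hangs, at z = 6 mm) to the upturned tip. Shank 8 mm thick up to z = 76 mm, then a brass collar 34 mm across to z = 82 mm, then the handle
- hook_tip (a point): Top of the hook's upturned tip (6 mm thick), at x = -20, z = 16 mm from the hook's origin: the clear space between tip and shank is 13 mm
- hook_grip (a point): Where to grip the hook: its orange square handle, 26 x 26 mm with sides along the hook's x and y, reaching from z = 82 to 157 mm above the hook's origin; this point is at z = 130 mm. Grip from above, fingers closing along the hook's y
- stand: Grey steel stand of the hook, fixed, 96 mm high. Origin: underside of the base, under the place of the hook's shank; base 85 x 85 mm. Its top plate, 65 mm long in x, 70 mm wide in y, 5 mm thick, has a slot 16 mm wide along x, open to -x and ending at x = +11 mm; an upright plate closes the back at x = 32 to 37 mm
- stand_slot (a point): Middle of the slot at the top plate's upper side, 96 mm above the stand's origin. The hook hangs here by its collar, its origin then 20 mm above the stand's, its tip pointing to the stand's -x; so turned it can be lifted or lowered straight through the slot, or slid out to -x
- pail: Blue soaking pail, loose, 1.4 to 2.2 kg. Origin: centre of its underside. 112 mm high, 125 mm across
- cap: Aluminium cap of the pail, loose on it, 138 mm across, 0.29 to 0.48 kg with its bail. Origin: centre of its underside (lower edge of the skirt), z up. The skirt, 12 mm deep and 130 mm across inside, hangs loosely over the pail's rim, the cap's origin then 100 mm above the pail's. In the middle stands a round boss 56 mm across, its top at z = 36 mm
- cap_brim (a point): Centre of the cap at the height of its flat brim's upper side, z = 16 mm from the cap's origin. The folded bail's crown stands over the brim at x = +52.6 or -52.6 mm (y = 0), wire centre at z = 40 mm from the cap's origin, leaving a gap 21 mm high under it, open from outside
- cap_pivot (a point): Centre of the red bail's swing axis (the cap's y), z = 28 mm from the cap's origin. Bail: 6 mm wire, arms at y = +-41 mm, crown slightly peaked at y = 0, its wire centre 54 mm from the axis. It swings freely and lies folded, 13 degrees above level, to the cap's +x or -x side: which one is not reported and varies. Upright, its crown is at x = 0, z = 82 mm and the cap hangs level
- pan: Round steel drip pan, loose, 0.6 kg. Origin: centre of its underside. 24 mm high, 166 mm across at the rim, 152 mm across inside at the floor, floor 4 mm thick: a cap lying in it has its origin 4 mm above the pan's
- tank: Black plastic oil tank, 170 x 110 x 70 mm, lying near the robot; leave it alone. Origin: centre of its underside
- strainer: White strainer, 85 mm tall, 38 mm across its foot, standing; leave it alone. Origin: centre of its underside
- spraycan: Black and yellow spray can with red cap, 185 mm tall, 65 mm across, standing; leave it alone. Origin: centre of its underside
Not all that is in view belongs to the job. What is shaped like the hook but pink or turquoise is not meant.

How it is judged:
By the outcome, as a careful person would: the job done as asked, in the order asked, and still so for the second after the job is handed in, with the robot touching nothing.
It also fails if it takes over 72 s, if anything falls off the work surface, if the arm or the gripper's body presses on something with over 40 N, if the wrist force passes 120 N, or if a joint passes its speed limit or range.

## Working session

There is one attempt and no reset: what is moved stays moved. The work goes in short steps, Python scripts to look and compute and a tool call to move; the robot and the scene stay as the last step left them, time stands still between calls to the robot, and variables do not carry over. Pictures are saved under pics/ and viewed, about 8 in all and at most 12, crops included, and the job is handed in when it is done.

Besides the shell and the picture viewer there is one more tool, called after "Request:" as name(argument=value, ...) on one line, values as JSON. arm_command: Moves the arm, as the interface text tells. Its arguments: {"type":"object","properties":{"commands":{"type":"array","items":{"type":"array"}},"fingers":{"type":"number"}},"required":["commands"]}

```bash
mkdir -p pics; ls; cat > h.py <<'E'
import numpy as np, cv2
from bench import get_obs, camera, calibration, close_job
from scipy.spatial.transform import Rotation as R
def world(name, d, obs=None):
    """per-pixel world points"""
    c=calibration(name); h,w=d.shape
    f=h/2/np.tan(np.radians(c["vertical_fov"])/2)
    K=np.array([[f,0,c["cx"]],[0,f,c["cy"]],[0,0,1.]])
    u,v=np.meshgrid(np.arange(w,dtype=float),np.arange(h,dtype=float))
    s=cv2.undistortPoints(np.stack([u,v],-1).reshape(-1,1,2),K,np.array([c["k1"],0,0,0,0.])).reshape(h,w,2)
    P=np.stack([s[...,0]*d,-s[...,1]*d,-d,np.ones_like(d)],-1)
    if name=="wrist":
        T=np.eye(4);T[:3,:3]=R.from_quat(obs["tool_rot"]).as_matrix();T[:3,3]=obs["tcp_pos"]
        T=T@np.array(c["T_tool_cam"])
    else: T=np.array(c["extrinsics"])
    W=(P@T.T)[...,:3]; W[d<=0]=np.nan
    return W
def shot(name,tag):
    o=get_obs(); p,d=camera(name); W=world(name,d,o)
    cv2.imwrite(f"pics/{tag}.png",p); np.savez(f"{tag}.npz",p=p,W=W); return p,W,o
E
python3 - <<'E'
from h import *
o=get_obs(); print(o)
a,_,_=shot("scene","scene0"); b,_,_=shot("side","side0")
for n in("scene","side"): print(n,calibration(n))
print(calibration("wrist"))
E
```

```text
pics
{'time_s': 0.0, 'qpos': array([ 1.11869987e+00,  3.81186971e-01,  1.29828331e+00,  4.08163876e-06,
        1.46361030e+00, -2.15258876e-01]), 'qvel': array([ 4.17458375e-04, -1.34787321e-03,  1.84393602e-05,  3.68559007e-04,
        8.37462223e-04, -1.25772346e-03]), 'tau': array([-2.12554609e-03, -4.48462808e+01, -2.31286311e+01, -2.72622983e-04,
        4.63146600e-03,  3.68149031e-06]), 'tcp_pos': array([0.12888893, 0.53437033, 0.23070903]), 'tool_rot': array([ 1.18142405e-01,  9.92996384e-01, -7.02269031e-04, -2.45581367e-04]), 'force': array([-0.24189965, -0.3771765 , -1.06492474]), 'ft_torque': array([-0.01949559, -0.02308926, -0.01626861]), 'width': 0.08571063067018103}
scene {'vertical_fov': 43.773671570931526, 'cx': 327.89310662033006, 'cy': 208.35695613539093, 'k1': 0.01888780891898092, 'extrinsics': array([[-0.5940301 , -0.68084819,  0.42845534,  1.0108585 ],
       [ 0.8043695 , -0.50990774,  0.30493245,  0.40430751],
       [ 0.01085998,  0.52577546,  0.85055407,  1.16022127],
       [ 0.        ,  0.        ,  0.        ,  1.        ]])}
side {'vertical_fov': 56.42593811501187, 'cx': 322.6308575210192, 'cy': 197.82187361720855, 'k1': -0.012427860837059709, 'extrinsics': array([[ 0.99591993,  0.04428966, -0.07862523,  0.45176238],
       [-0.08949137,  0.59682255, -0.79736701, -0.62340735],
       [ 0.0116102 ,  0.80114997,  0.59835101,  0.61438346],
       [ 0.        ,  0.        ,  0.        ,  1.        ]])}
{'vertical_fov': 68.04944855159295, 'cx': 320.2149717565906, 'cy': 203.51467464360212, 'k1': 0.00873403481834726, 'T_tool_cam': array([[ 1.61689114e-04,  9.54637627e-01,  2.97770004e-01,
         7.57472176e-02],
       [ 9.99999986e-01, -1.44985521e-04, -7.81827504e-05,
        -9.23400993e-04],
       [-3.14638560e-05,  2.97770013e-01, -9.54637637e-01,
        -1.41704437e-01],
       [ 0.00000000e+00,  0.00000000e+00,  0.00000000e+00,
         1.00000000e+00]])}
```

View pics/scene0.png

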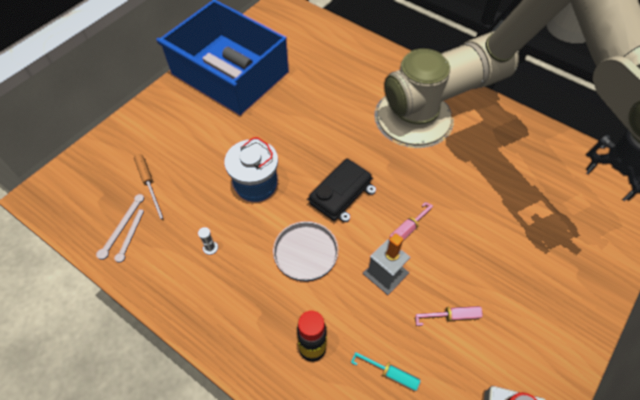

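View pics/side0.png

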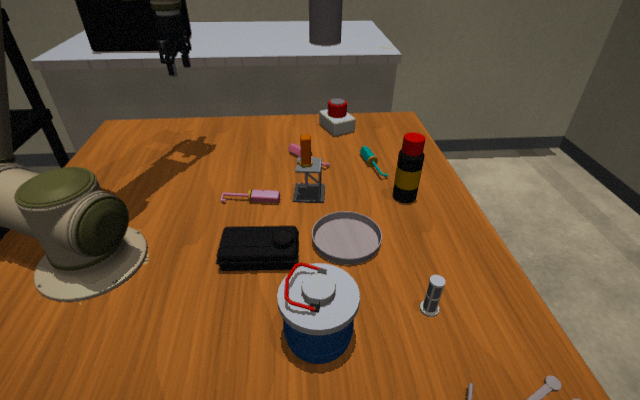

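The scene view shows the orange handle upright in the grey stand at (393,245). The look-alikes are pink hooks at (410,222) and (450,313) and a turquoise one at (388,372). The pail cap is at (252,160), with its bail folded toward the robot (side view, crown near (289,285)). The pan is at (305,251). Next I'll measure these.

```bash
cat > m.py <<'E'
from h import *
for n in("scene0","side0"):
    z=np.load(n+".npz");p=z["p"];W=z["W"];H=cv2.cvtColor(p,cv2.COLOR_BGR2HSV);X,Y,Z=[W[...,i] for i in range(3)]
    h,s,v=[H[...,i].astype(int) for i in range(3)]
    def rep(t,m):
        q=W[m]; 
        if len(q)<4: print(n,t,len(q));return q
        print(n,t,len(q),"med",np.round(np.median(q,0),4),"min",np.round(np.percentile(q,3,0),4),"max",np.round(np.percentile(q,97,0),4)); return q
    area=(X>0.1)&(X<.85)&(np.abs(Y)<.5)
    q=rep("orange",area&(h>5)&(h<18)&(s>180)&(Z>.105)&(Z<.2))
    rep("orangetop",area&(h>3)&(h<20)&(s>120)&(Z>.17)&(Z<.185))
    q=rep("red>.09",area&((h<6)|(h>174))&(s>140)&(Z>.1)&(Z<.165))
    rep("captop boss",area&(s<60)&(Z>.13)&(Z<.142)&(v>100))
    q=rep("brim",area&(s<80)&(Z>.108)&(Z<.122)&(v>100))
    q=rep("standtop",area&(s<80)&(Z>.088)&(Z<.1))
    q=rep("can",area&(Z>.12)&(Z<.19)&(X>.5))
    q=rep("z2-30 grey",area&(s<70)&(v>90)&(Z>.015)&(Z<.03))
    q=rep("tank",area&(v<60)&(Z>.05)&(Z<.08))
E
python3 m.py
```

```text
scene0 orange 211 med [0.5    0.2239 0.1627] min [0.4795 0.162  0.1155] max [0.7529 0.2334 0.1848]
scene0 orangetop 148 med [0.4946 0.2191 0.1773] min [0.4786 0.1623 0.1709] max [0.7667 0.2324 0.1848]
scene0 red>.09 82 med [0.7627 0.195  0.1541] min [ 0.4321 -0.2496  0.1358] max [0.784 0.213 0.164]
scene0 captop boss 342 med [ 0.486  -0.2197  0.1361] min [ 0.4613 -0.2533  0.131 ] max [ 0.5109 -0.1907  0.1401]
scene0 brim 1287 med [ 0.5027 -0.2114  0.116 ] min [ 0.4293 -0.2821  0.1114] max [ 0.5488 -0.157   0.12  ]
scene0 standtop 572 med [0.5075 0.2224 0.0961] min [ 0.4678 -0.1647  0.0899] max [0.5306 0.2536 0.0995]
scene0 can 1122 med [0.7593 0.1923 0.1743] min [ 0.5007 -0.2254  0.1226] max [0.7871 0.2254 0.1877]
scene0 z2-30 grey 797 med [0.5249 0.0482 0.0213] min [ 0.3081 -0.4184  0.0153] max [0.7125 0.4448 0.0294]
scene0 tank 1742 med [ 0.3872 -0.007   0.056 ] min [ 0.3011 -0.1597  0.0509] max [0.5288 0.2253 0.0731]
side0 orange 372 med [0.4897 0.2069 0.1491] min [ 0.4588 -0.153   0.1087] max [0.7796 0.2218 0.1869]
side0 orangetop 84 med [0.49   0.2089 0.177 ] min [0.4754 0.17   0.1708] max [0.7727 0.2247 0.1827]
side0 red>.09 458 med [ 0.4685 -0.182   0.142 ] min [ 0.4323 -0.2634  0.1197] max [0.7719 0.1779 0.1634]
side0 captop boss 710 med [ 0.486  -0.2249  0.1367] min [ 0.4624 -0.2476  0.1349] max [ 0.5093 -0.2     0.1385]
side0 brim 2935 med [ 0.494  -0.2398  0.1168] min [ 0.4245 -0.286   0.1152] max [ 0.5469 -0.1655  0.1184]
side0 standtop 263 med [0.5044 0.1997 0.0973] min [ 0.4643 -0.2624  0.0907] max [0.5262 0.2496 0.0994]
side0 can 919 med [0.7446 0.162  0.1494] min [ 0.5013 -0.2413  0.1224] max [0.7793 0.1996 0.1874]
side0 z2-30 grey 356 med [0.5673 0.0093 0.0249] min [ 0.3488 -0.365   0.017 ] max [0.7222 0.1984 0.0297]
side0 tank 2926 med [ 0.4022 -0.0413  0.0568] min [ 0.2978 -0.2847  0.0514] max [0.6978 0.0228 0.0757]
```

```bash
cat > m2.py <<'E'
from h import *
from scipy.optimize import least_squares
def circ(q): 
    r=least_squares(lambda a:np.hypot(q[:,0]-a[0],q[:,1]-a[1])-a[2],[*q[:,:2].mean(0),.05],loss='soft_l1',f_scale=.002).x; return np.round(r,4)
if __name__=="__main__":
  for n in("scene0","side0"):
    z=np.load(n+".npz");p=z["p"];W=z["W"];H=cv2.cvtColor(p,cv2.COLOR_BGR2HSV);X,Y,Z=[W[...,i] for i in range(3)]
    h,s,v=[H[...,i].astype(int) for i in range(3)]
    box=lambda x,y,r:(np.hypot(X-x,Y-y)<r)
    q=W[box(.494,.217,.03)&(Z>.168)&(Z<.19)]; print(n,"handle top",len(q),q.mean(0),cv2.minAreaRect((q[:,:2]*1000).astype(np.float32)))
    q=W[box(.494,.217,.06)&(Z>.09)&(Z<.1)]; print("stand top",len(q),cv2.minAreaRect((q[:,:2]*1000).astype(np.float32)))
    q=W[box(.494,.217,.08)&(Z>.003)&(Z<.012)&(s<90)]; 
    if len(q)>5:print("stand base",len(q),cv2.minAreaRect((q[:,:2]*1000).astype(np.float32)))
    m=box(.486,-.222,.035)&(Z>.131)&(Z<.142)&(s<90); print("boss",circ(W[m]),cv2.minEnclosingCircle((W[m][:,:2]*1000).astype(np.float32)),np.median(Z[m]))
    m=box(.486,-.222,.09)&(Z>.105)&(Z<.122)&(s<90);q=W[m]; print("brim",cv2.minEnclosingCircle((q[:,:2]*1000).astype(np.float32)))
    m=box(.486,-.222,.09)&(Z>.12)&(Z<.17)&((h<6)|(h>172))&(s>130);q=W[m]
    o=np.argsort(q[:,2]);print("red",len(q));print(np.round(q[::max(1,len(q)//14)],3))
    m=box(.55,.06,.12)&(Z>.014)&(Z<.03)&(s<110);q=W[m];print("pan rim",len(q),circ(q))
E
python3 m2.py
```

```text
scene0 handle top 133 [0.49110048 0.22126143 0.17609104] ((489.59954833984375, 221.01104736328125), (25.44681167602539, 27.64183807373047), 83.29863739013672)
stand top 549 ((495.29620361328125, 219.46701049804688), (70.45072174072266, 68.3760986328125), 83.50492095947266)
stand base 340 ((491.8294677734375, 235.71827697753906), (79.53414154052734, 125.0199203491211), 61.642120361328125)
boss [ 0.4864 -0.2212  0.0209] ((484.5578918457031, -222.02633666992188), 34.18037033081055) 0.13615094964250885
brim ((485.1529235839844, -220.07611083984375), 71.30746459960938)
red 40
[[ 0.435 -0.242  0.143]
 [ 0.441 -0.247  0.142]
 [ 0.438 -0.243  0.142]
 [ 0.432 -0.242  0.138]
 [ 0.446 -0.254  0.138]
 [ 0.434 -0.232  0.142]
 [ 0.451 -0.253  0.139]
 [ 0.43  -0.226  0.139]
 [ 0.434 -0.219  0.144]
 [ 0.432 -0.214  0.141]
 [ 0.435 -0.207  0.145]
 [ 0.443 -0.191  0.14 ]
 [ 0.445 -0.186  0.143]
 [ 0.447 -0.182  0.139]
 [ 0.453 -0.176  0.141]
 [ 0.457 -0.173  0.139]
 [ 0.47  -0.176  0.133]
 [ 0.487 -0.179  0.132]
 [ 0.493 -0.18   0.134]
 [ 0.494 -0.183  0.128]]
pan rim 421 [0.5721 0.0237 0.0806]
side0 
[... 267 characters left out ...]
stand base 477 ((495.8365173339844, 215.88612365722656), (85.1858139038086, 83.48003387451172), 82.10881805419922)
boss [ 0.4858 -0.2251  0.0207] ((485.82794189453125, -221.69619750976562), 34.622554779052734) 0.13668720546582783
brim ((486.0771789550781, -223.44815063476562), 69.75770568847656)
red 288
[[ 0.452 -0.176  0.141]
 [ 0.47  -0.177  0.138]
 [ 0.448 -0.183  0.142]
 [ 0.479 -0.182  0.136]
 [ 0.446 -0.189  0.141]
 [ 0.439 -0.201  0.143]
 [ 0.437 -0.212  0.143]
 [ 0.432 -0.223  0.142]
 [ 0.434 -0.237  0.143]
 [ 0.437 -0.246  0.14 ]
 [ 0.438 -0.254  0.138]
 [ 0.446 -0.258  0.138]
 [ 0.463 -0.259  0.134]
 [ 0.462 -0.262  0.134]
 [ 0.472 -0.264  0.13 ]]
pan rim 514 [0.572  0.0206 0.0801]
```

Request:
arm_command(commands=[[[-42, -22, -14], [0, 0, 0]], [[-84, -44, -28], [0, 0, 0]], [[-126, -66, -42], [0, 0, 0]], [[-168, -88, -56], [0, 0, 0]], [[-210, -110, -70], [0, 0, 0]]])

```text
time_s: 0.6
tcp_pos: [0.3082, 0.3768, 0.3012]
tool_rot: [0.118, 0.993, -0.001, -0.0]
force: [-0.8, 0.2, -0.3]
width: 0.085
```

Request:
arm_command(commands=[[[-42, -22, 0], [0, 0, -0.05]], [[-84, -44, 0], [0, 0, -0.11]], [[-126, -66, 0], [0, 0, -0.11]], [[-168, -88, 0], [0, 0, -0.11]], [[-180, -110, 0], [0, 0, -0.11]]])

```text
time_s: 1.1
tcp_pos: [0.4601, 0.2253, 0.3002]
tool_rot: [0.065, 0.998, -0.001, -0.001]
force: [-0.7, 0.6, -0.1]
width: 0.0855
```

```bash
python3 - <<'E'
from h import *
p,W,o=shot("wrist","w1"); print(o["time_s"],o["tcp_pos"],o["tool_rot"],o["qpos"])
H=cv2.cvtColor(p,cv2.COLOR_BGR2HSV);X,Y,Z=[W[...,i] for i in range(3)];s=H[...,1]
b=np.hypot(X-.49,Y-.219)<.07
for a,c in((.17,.185),(.09,.1),(.098,.13)):
    m=b&(Z>a)&(Z<c);q=W[m]
    if len(q)>5: print(a,len(q),q.mean(0),cv2.minAreaRect((q[:,:2]*1000).astype(np.float32)))
E
```

```text
1.1 [0.46010074 0.22532811 0.30017563] [ 6.45277053e-02  9.97914813e-01 -1.11415473e-03 -9.79904172e-04] [ 2.24805588e-01  2.73245392e-01  1.25955303e+00 -1.57770932e-03
  1.61130837e+00 -1.21690737e+00]
0.17 658 [0.48630613 0.21863418 0.17535333] ((487.2901306152344, 218.4112548828125), (25.57872200012207, 25.18427085876465), 84.19589233398438)
0.09 1734 [0.49049369 0.21850226 0.09507667] ((494.6542663574219, 217.77841186523438), (70.11097717285156, 64.9961166381836), 82.49571990966797)
0.098 254 [0.477423   0.22035438 0.10938558] ((482.6375732421875, 220.09458923339844), (33.45931625366211, 22.69819450378418), 73.42986297607422)
```

View pics/w1.png

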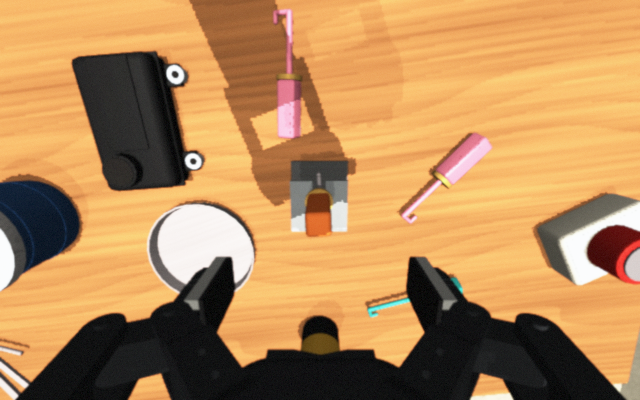

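The wrist view confirms the orange hook in the stand at (318,210), with the slot open toward the top of the image (toward the robot). The pink and turquoise look-alikes lie flat on the table. I'll descend and grip.

Request:
arm_command(commands=[[[-29, -3, 20], [0, 0, 0]], [[-29, -3, 60], [0, 0, 0]], [[-29, -3, 100], [0, 0, 0]], [[-29, -3, 140], [0, 0, 0]], [[-29, -3, 160], [0, 0, 0]]])

```text
time_s: 1.65
tcp_pos: [0.4861, 0.2157, 0.1369]
tool_rot: [0.065, 0.998, -0.002, -0.004]
force: [0.4, 0.5, 0.5]
width: 0.0856
```

Request:
arm_command(commands=[[[0, 0, 5], [0, 0, 0]], [[0, 0, 8], [0, 0, 0]], [[0, 0, 8], [0, 0, 0]]])

```text
time_s: 1.95
tcp_pos: [0.4863, 0.2159, 0.1296]
tool_rot: [0.065, 0.998, -0.002, -0.003]
force: [0.2, -0.4, 0.2]
width: 0.0851
```

Request:
arm_command(commands=[[[-2, 3, 0], [0, 0, 0]], [[-2, 3, 0], [0, 0, 0]]])

```text
time_s: 2.15
tcp_pos: [0.4895, 0.219, 0.1307]
tool_rot: [0.065, 0.998, -0.002, -0.002]
force: [0.8, 0.2, -0.2]
width: 0.0852
```

Request:
arm_command(commands=[[[0, 0, 0], [0, 0, 0]], [[0, 0, 0], [0, 0, 0]], [[0, 0, 0], [0, 0, 0]], [[0, 0, 0], [0, 0, 0]], [[0, 0, 0], [0, 0, 0]]], fingers=-1)

```text
time_s: 2.65
tcp_pos: [0.4896, 0.219, 0.1309]
tool_rot: [0.065, 0.998, -0.002, -0.002]
force: [0.1, 0.1, 1.3]
width: 0.0255
```

Request:
arm_command(commands=[[[0, 0, 0], [0, 0, 0]], [[0, 0, 0], [0, 0, 0]], [[0, 0, 0], [0, 0, 0]]])

```text
time_s: 2.95
tcp_pos: [0.4896, 0.2191, 0.131]
tool_rot: [0.065, 0.998, -0.002, -0.002]
force: [-0.4, 0.5, 0.2]
width: 0.0254
```

Request:
arm_command(commands=[[[0, 0, -10], [0, 0, 0]], [[0, 0, -35], [0, 0, 0]], [[0, 0, -65], [0, 0, 0]], [[0, 0, -95], [0, 0, 0]], [[0, 0, -125], [0, 0, 0]]])

```text
time_s: 3.45
tcp_pos: [0.4897, 0.2194, 0.2577]
tool_rot: [0.065, 0.998, -0.002, -0.002]
force: [0.9, 0.2, -1.0]
width: 0.0255
```

Request:
arm_command(commands=[[[0, 0, -25], [0, 0, 0]], [[0, 0, -45], [0, 0, 0]], [[0, 0, -45], [0, 0, 0]]])

```text
time_s: 3.75
tcp_pos: [0.4904, 0.2197, 0.3055]
tool_rot: [0.065, 0.998, -0.001, 0.001]
force: [-0.2, 1.1, -0.3]
width: 0.0252
```

```bash
cat >> h.py <<'E'
def pose(): 
    o=get_obs(); return np.array(o["tcp_pos"]),R.from_quat(o["tool_rot"])
def down(phi): # tool pointing down, tool y at angle phi (deg)
    a=np.radians(phi); y=np.array([np.cos(a),np.sin(a),0]); z=np.array([0,0,-1.]); return R.from_matrix(np.column_stack([np.cross(y,z),y,z]))
def rows(p0,R0,targets):
    out=[]
    for p,r in targets:
        t=R0.inv().apply(np.array(p)-p0)*1000; w=(R0.inv()*r).as_rotvec()
        out.append([[int(round(x)) for x in t],[round(float(x),3) for x in w]])
    return out
def path(p1,phi1,n,p0=None,R0=None,phi0=None):
    """print calls of 5 rows going linearly in n rows to p1,phi1"""
    if p0 is None: p0,R0=pose()
    y=R0.apply([0,1,0]); phi0=np.degrees(np.arctan2(y[1],y[0])) if phi0 is None else phi0
    T=[(p0+(np.array(p1)-p0)*k/n,down(phi0+(phi1-phi0)*k/n)) for k in range(1,n+1)]
    b=(p0,R0)
    for i in range(0,n,5): print(rows(*b,T[i:i+5])); b=T[min(i+4,n-1)]
E
python3 - <<'E'
from h import *
o=get_obs();print(o["tcp_pos"],o["tool_rot"],o["width"])
path([.391,-.213,.300],-96,25)
E
```

```text
[0.49040123 0.21973445 0.30554385] [ 6.51059731e-02  9.97877220e-01 -1.14468604e-03  9.78050307e-04] 0.025236297423234993
[[[2, -18, 0], [-0.002, 0.002, 0.125]], [[3, -35, 1], [-0.002, 0.002, 0.249]], [[5, -53, 1], [-0.002, 0.002, 0.374]], [[7, -71, 1], [-0.002, 0.003, 0.499]], [[8, -88, 1], [-0.001, 0.003, 0.623]]]
[[[-9, -15, 0], [0.0, 0.0, 0.125]], [[-18, -31, 0], [0.0, 0.0, 0.249]], [[-27, -46, 1], [0.0, 0.0, 0.374]], [[-36, -61, 1], [0.0, 0.0, 0.499]], [[-45, -77, 1], [0.0, 0.0, 0.623]]]
[[[-16, -7, 0], [0.0, 0.0, 0.125]], [[-32, -14, 0], [0.0, 0.0, 0.249]], [[-49, -22, 1], [0.0, 0.0, 0.374]], [[-65, -29, 1], [0.0, 0.0, 0.499]], [[-81, -36, 1], [0.0, 0.0, 0.623]]]
[[[-17, 4, 0], [0.0, 0.0, 0.125]], [[-35, 7, 0], [0.0, 0.0, 0.249]], [[-52, 11, 1], [0.0, 0.0, 0.374]], [[-70, 14, 1], [0.0, 0.0, 0.499]], [[-87, 18, 1], [0.0, 0.0, 0.623]]]
[[[-12, 13, 0], [0.0, 0.0, 0.125]], [[-24, 26, 0], [0.0, 0.0, 0.249]], [[-36, 39, 1], [0.0, 0.0, 0.374]], [[-48, 52, 1], [0.0, 0.0, 0.499]], [[-60, 65, 1], [0.0, 0.0, 0.623]]]
```

Request:
arm_command(commands=[[[2, -18, 0], [0, 0, 0.125]], [[3, -35, 1], [0, 0, 0.25]], [[5, -53, 1], [0, 0, 0.375]], [[7, -71, 1], [0, 0, 0.5]], [[8, -88, 1], [0, 0, 0.625]]])

```text
time_s: 4.25
tcp_pos: [0.4702, 0.1328, 0.3035]
tool_rot: [0.371, 0.929, -0.001, 0.0]
force: [0.3, 0.6, -0.9]
width: 0.0257
```

Request:
arm_command(commands=[[[-9, -15, 0], [0, 0, 0.125]], [[-18, -31, 0], [0, 0, 0.25]], [[-27, -46, 0], [0, 0, 0.375]], [[-36, -61, 0], [0, 0, 0.5]], [[-45, -77, 0], [0, 0, 0.625]]])

```text
time_s: 4.75
tcp_pos: [0.4491, 0.0454, 0.3026]
tool_rot: [0.641, 0.768, -0.002, -0.0]
force: [0.5, 1.0, -0.5]
width: 0.0255
```

Request:
arm_command(commands=[[[-16, -7, 0], [0, 0, 0.125]], [[-32, -14, 0], [0, 0, 0.25]], [[-49, -22, 0], [0, 0, 0.375]], [[-65, -29, 0], [0, 0, 0.5]], [[-81, -36, 0], [0, 0, 0.625]]])

```text
time_s: 5.25
tcp_pos: [0.4274, -0.0413, 0.3017]
tool_rot: [0.847, 0.532, -0.002, -0.001]
force: [1.3, -1.3, -0.8]
width: 0.0256
```

Request:
arm_command(commands=[[[-17, 4, 0], [0, 0, 0.125]], [[-35, 7, 0], [0, 0, 0.25]], [[-52, 11, 0], [0, 0, 0.375]], [[-70, 14, 0], [0, 0, 0.5]], [[-87, 18, 0], [0, 0, 0.625]]])

```text
time_s: 5.75
tcp_pos: [0.405, -0.1278, 0.3009]
tool_rot: [0.97, 0.243, -0.003, -0.001]
force: [0.8, -0.9, -1.2]
width: 0.0255
```

Request:
arm_command(commands=[[[-12, 13, 0], [0, 0, 0.125]], [[-24, 26, 0], [0, 0, 0.25]], [[-36, 39, 0], [0, 0, 0.375]], [[-48, 52, 0], [0, 0, 0.5]], [[-60, 65, 0], [0, 0, 0.625]]])

```text
time_s: 6.25
tcp_pos: [0.3821, -0.2138, 0.2999]
tool_rot: [0.998, -0.07, -0.004, -0.0]
force: [0.6, 0.4, -2.0]
width: 0.0254
```

```bash
cat > capfit.py <<'E'
from h import *; import sys
from m2 import circ
p,W,o=shot("wrist",sys.argv[1]); print(o["time_s"],o["tcp_pos"],o["tool_rot"],o["width"],o["qpos"][[0,5]])
c=np.array([.4855,-.2225])
H=cv2.cvtColor(p,cv2.COLOR_BGR2HSV);X,Y,Z=[W[...,i] for i in range(3)];h,s,v=[H[...,i].astype(int) for i in range(3)]
b=np.hypot(X-c[0],Y-c[1])
m=(b<.04)&(Z>.128)&(Z<.142)&(s<90);q=W[m];print("boss",len(q),cv2.minEnclosingCircle((q[:,:2]*1000).astype(np.float32)),np.median(q[:,2]))
m=(b<.09)&(Z>.108)&(Z<.122)&(s<90);q=W[m];print("brim",len(q),cv2.minEnclosingCircle((q[:,:2]*1000).astype(np.float32)),np.median(q[:,2]))
m=(b<.09)&(Z>.122)&(Z<.17)&((h<6)|(h>172))&(s>130);q=W[m];print("red",len(q))
r=(q[:,:2]-c)
# yaw: mirror-symmetric fit -> extremes of lateral coordinate equal; use minAreaRect of red points
print(cv2.minAreaRect((q[:,:2]*1000).astype(np.float32)))
far=q[np.argsort(q[:,0])]; print("min-x",np.round(far[:len(q)//20].mean(0),4))
for lo in np.arange(-.27,-.17,.01):
    k=(q[:,1]>lo)&(q[:,1]<lo+.01)&(q[:,0]<.46)
    if k.sum()>2: print(np.round(lo+.005,3),np.round(q[k].min(0)[0],4),np.round(np.median(q[k],0),4),np.round(q[k][:,2].max(),4))
E
python3 capfit.py w2
```

```text
6.25 [ 0.38205557 -0.21377694  0.29990564] [ 9.97553597e-01 -6.97911719e-02 -3.99304703e-03 -2.63737076e-04] 0.025434917366073086 [-0.77893174  0.9315703 ]
boss 3143 ((486.19940185546875, -222.90150451660156), 39.69119644165039) 0.13507479798107036
brim 11174 ((485.6229553222656, -224.69888305664062), 69.05028533935547) 0.11510748488435091
red 844
((459.8797607421875, -217.51686096191406), (85.93672180175781, 55.43296432495117), 75.19566345214844)
min-x [ 0.4319 -0.2351  0.1407]
-0.265 0.455 [ 0.4578 -0.2607  0.1341] 0.1347
-0.255 0.4345 [ 0.4469 -0.2561  0.1367] 0.1396
-0.245 0.4307 [ 0.4339 -0.2455  0.1397] 0.1416
-0.235 0.4311 [ 0.4334 -0.2355  0.1405] 0.1419
-0.225 0.4317 [ 0.4341 -0.225   0.1412] 0.1427
-0.215 0.4323 [ 0.435  -0.215   0.1416] 0.143
-0.205 0.4337 [ 0.4378 -0.205   0.1413] 0.1434
-0.195 0.438 [ 0.443  -0.1951  0.1408] 0.1423
-0.185 0.4433 [ 0.4481 -0.1847  0.1404] 0.1422
-0.175 0.4485 [ 0.4556 -0.1778  0.1391] 0.1418
```

View pics/w2.png

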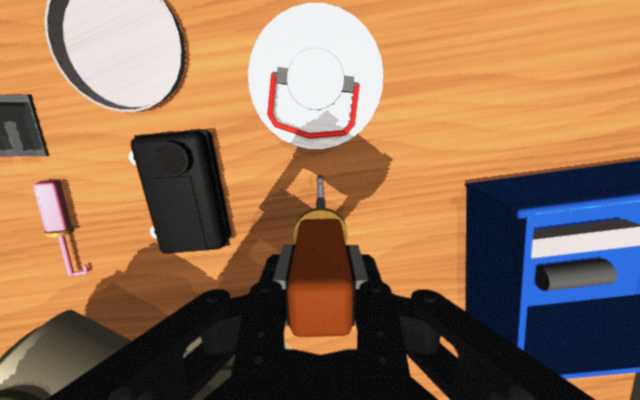

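The wrist view shows the cap centre at (316,78), the red bail folded toward the hook with its crown at (315,135), and the hook's tip at (320,178) pointing at it. The cap's −x side, carrying the crown, points at about 165°. Now I'll check the tip's place in hand and plan.

```bash
python3 - <<'E'
from h import *
z=np.load("w2.npz");W=z["W"];p,r=pose()
for v in range(172,212,4): print(v,[np.round(r.inv().apply(W[v,u]-p)*1000,1).tolist() for u in (318,320,322)])
path([.389,-.198,.262],-105,4)
E
```

```text
172 [[-11.6, -4.7, 300.4], [-11.7, -1.7, 301.2], [-11.4, 1.3, 299.4]]
176 [[24.1, -3.3, 103.5], [24.5, -1.6, 101.7], [24.1, 0.1, 103.6]]
180 [[22.2, -3.2, 96.5], [22.7, -1.6, 94.7], [22.4, 0.1, 96.0]]
184 [[16.6, -3.3, 105.8], [16.5, -1.5, 106.5], [16.5, 0.2, 106.4]]
188 [[13.3, -3.2, 105.2], [13.2, -1.5, 105.4], [12.8, 0.2, 106.9]]
192 [[9.4, -3.2, 106.4], [9.6, -1.5, 105.4], [9.4, 0.2, 106.3]]
196 [[5.6, -3.2, 107.0], [6.2, -1.5, 104.8], [5.7, 0.3, 106.6]]
200 [[5.0, -3.1, 96.7], [5.6, -1.4, 94.7], [5.5, 0.2, 95.2]]
204 [[5.0, -3.0, 85.7], [5.6, -1.4, 83.8], [5.3, 0.2, 84.7]]
208 [[18.4, -2.7, 34.3], [18.8, -1.4, 33.2], [18.8, -0.2, 33.2]]
[[[1, -5, 9], [0.001, 0.008, 0.029]], [[2, -9, 19], [0.001, 0.008, 0.057]], [[4, -14, 28], [0.002, 0.008, 0.086]], [[5, -19, 38], [0.002, 0.008, 0.114]]]
```

Request:
arm_command(commands=[[[1, -4, 9], [0, 0.004, 0.03]], [[2, -8, 19], [0, 0.008, 0.06]], [[4, -13, 28], [0, 0.008, 0.09]], [[5, -17, 38], [0, 0.008, 0.12]], [[5, -17, 38], [0, 0.008, 0.12]]])

```text
time_s: 6.8
tcp_pos: [0.3883, -0.1986, 0.2599]
tool_rot: [0.991, -0.133, -0.002, -0.0]
force: [0.1, -0.2, -2.7]
width: 0.0254
```

Request:
arm_command(commands=[[[0, 0, 8], [0, 0, 0]], [[0, 0, 16], [0, 0, 0]], [[0, 0, 24], [0, 0, 0]], [[0, 0, 30], [0, 0, 0]], [[0, 0, 30], [0, 0, 0]]])

```text
time_s: 7.3
tcp_pos: [0.3879, -0.1984, 0.2291]
tool_rot: [0.991, -0.133, -0.003, -0.001]
force: [-0.0, -0.0, -1.4]
width: 0.0252
```

```bash
python3 - <<'E'
from h import *
p,W,o=shot("side","s1"); print(o["tcp_pos"],o["tool_rot"],o["force"])
cv2.imwrite("pics/s1c.png",cv2.resize(p[200:360,180:400],None,fx=3.5,fy=3.5,interpolation=cv2.INTER_CUBIC))
path([.4251,-.2088,.2295],-105,6)
E
```

```text
[ 0.38787779 -0.19837886  0.22910248] [ 9.91175859e-01 -1.32526876e-01 -2.51785127e-03 -8.38698043e-04] [-0.00968469 -0.0102763  -1.43938049]
[[[6, 0, 0], [-0.001, 0.004, -0.001]], [[13, 0, 0], [-0.001, 0.004, -0.001]], [[19, 0, 0], [-0.001, 0.004, -0.002]], [[26, 0, 0], [-0.001, 0.004, -0.003]], [[32, 0, 0], [-0.001, 0.004, -0.003]]]
[[[6, 0, 0], [0.0, 0.0, -0.001]]]
```

View pics/s1c.png

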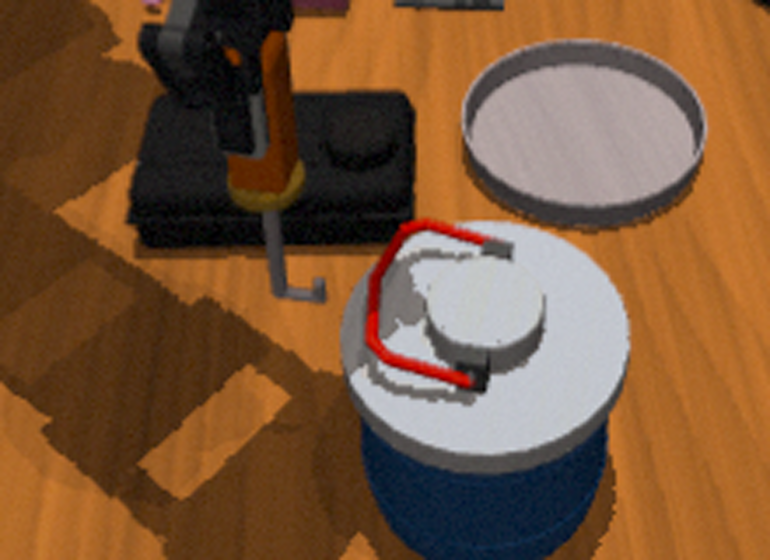

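The side crop shows the hook at standoff, foot level, with its tip at about (318,290) pointing at the gap under the bail's crown (378,300). Inserting.

Request:
arm_command(commands=[[[6, 0, 0], [0, 0.003, 0]], [[12, 0, 0], [0, 0.003, 0]], [[18, 0, 0], [0, 0.003, 0]], [[22, 0, 0], [0, 0.003, 0]], [[22, 0, 0], [0, 0.003, 0]]])

```text
time_s: 7.85
tcp_pos: [0.4098, -0.2044, 0.2295]
tool_rot: [0.991, -0.132, -0.001, -0.0]
force: [-0.3, -0.4, -0.7]
width: 0.0253
```

Request:
arm_command(commands=[[[5, 0, 0], [0, 0, 0]], [[10, 0, 0], [0, 0, 0]], [[16, 0, 0], [0, 0, 0]], [[16, 0, 0], [0, 0, 0]]])

```text
time_s: 8.25
tcp_pos: [0.4259, -0.2089, 0.2294]
tool_rot: [0.991, -0.132, -0.001, -0.0]
force: [0.2, 0.2, -1.0]
width: 0.0256
```

```bash
python3 - <<'E'
from h import *
p,W,o=shot("side","s2"); print(o["tcp_pos"],o["tool_rot"],o["force"])
cv2.imwrite("pics/s2c.png",cv2.resize(p[200:360,200:400],None,fx=3.5,fy=3.5,interpolation=cv2.INTER_CUBIC))
E
```

```text
[ 0.42592847 -0.20890405  0.2293688 ] [ 9.91218866e-01 -1.32229978e-01 -5.26735344e-04 -3.40342725e-04] [ 0.17008177  0.22491432 -0.97093745]
```

View pics/s2c.png

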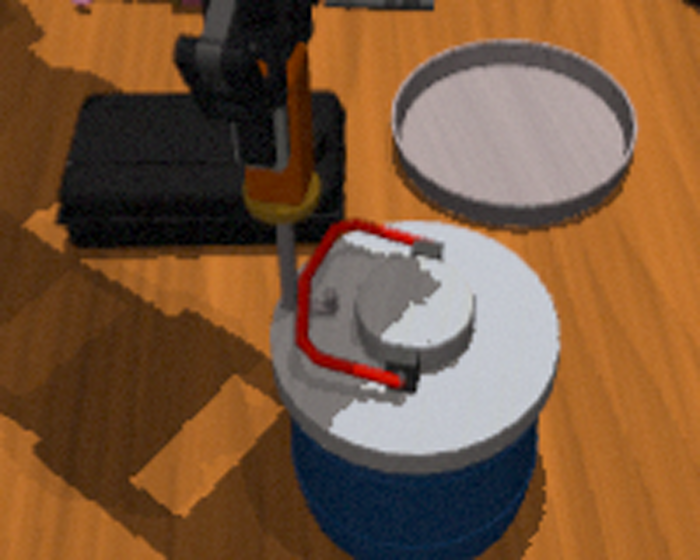

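The tip is past the wire: it shows at (330,300), inside the crown at (305,320). Swinging the bail upright along its arc.

Request:
arm_command(commands=[[[0, 0, -6], [0, 0, 0]], [[0, 0, -11], [0, 0, 0]], [[2, 0, -17], [0, 0, 0]], [[4, 0, -22], [0, 0, 0]], [[6, 0, -26], [0, 0, 0]]])

```text
time_s: 8.8
tcp_pos: [0.4316, -0.2104, 0.256]
tool_rot: [0.991, -0.132, -0.0, -0.0]
force: [-0.1, 0.2, -1.6]
width: 0.0255
```

Request:
arm_command(commands=[[[5, 0, -6], [0, 0, 0]], [[10, 0, -11], [0, 0, 0]], [[15, 0, -15], [0, 0, 0]], [[19, 0, -17], [0, 0, 0]], [[22, 0, -19], [0, 0, 0]]])

```text
time_s: 9.3
tcp_pos: [0.4533, -0.2163, 0.2749]
tool_rot: [0.991, -0.132, -0.0, -0.0]
force: [0.1, -0.2, -1.6]
width: 0.0253
```

Request:
arm_command(commands=[[[6, 0, -3], [0, 0, 0]], [[13, 0, -6], [0, 0, 0]], [[19, 0, -7], [0, 0, 0]], [[24, 0, -8], [0, 0, 0]], [[27, 0, -8], [0, 0, 0]]])

```text
time_s: 9.8
tcp_pos: [0.4799, -0.2236, 0.2829]
tool_rot: [0.991, -0.132, -0.0, -0.0]
force: [-0.2, -0.4, -1.9]
width: 0.025
```

```bash
python3 - <<'E'
from h import *
p,W,o=shot("side","s3"); print(o["tcp_pos"],o["tool_rot"],o["force"])
cv2.imwrite("pics/s3c.png",cv2.resize(p[180:360,220:400],None,fx=3.3,fy=3.3,interpolation=cv2.INTER_CUBIC))
E
```

```text
[ 0.47987721 -0.22355665  0.28286545] [ 9.91231414e-01 -1.32136405e-01 -4.02757152e-04 -3.02211936e-04] [-0.17772017 -0.38569902 -1.85831922]
```

View pics/s3c.png

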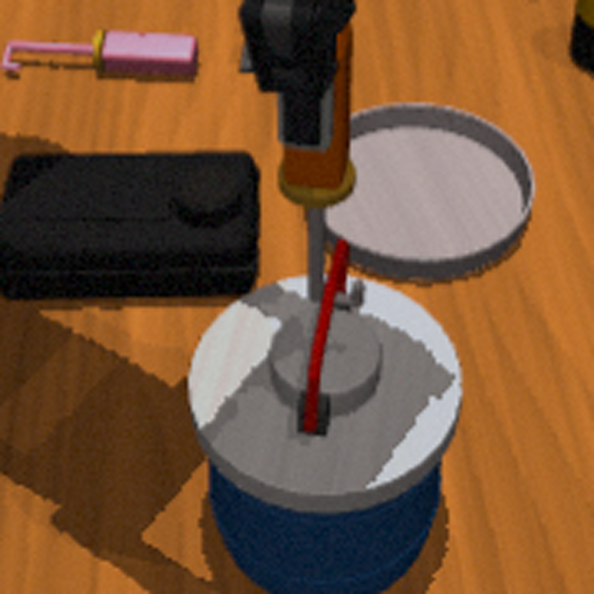

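The bail is upright and held in the hook, with the shank against the wire at (318,290) and the tip beyond it at (355,292). Lifting gently.

Request:
arm_command(commands=[[[0, 0, -2], [0, 0, 0]], [[0, 0, -4], [0, 0, 0]], [[0, 0, -6], [0, 0, 0]], [[0, 0, -9], [0, 0, 0]], [[0, 0, -12], [0, 0, 0]]])

```text
time_s: 10.35
tcp_pos: [0.4798, -0.2235, 0.2949]
tool_rot: [0.991, -0.132, -0.001, -0.0]
force: [-0.8, -0.0, -5.6]
width: 0.0258
```

Request:
arm_command(commands=[[[0, 0, -4], [0, 0, 0]], [[0, 0, -9], [0, 0, 0]], [[0, 0, -15], [0, 0, 0]], [[0, 0, -20], [0, 0, 0]], [[0, 0, -24], [0, 0, 0]]])

```text
time_s: 10.85
tcp_pos: [0.48, -0.2236, 0.3195]
tool_rot: [0.991, -0.132, -0.0, -0.0]
force: [-0.7, 0.2, -5.0]
width: 0.0253
```

Request:
arm_command(commands=[[[0, 0, -5], [0, 0, 0]], [[0, 0, -10], [0, 0, 0]], [[0, 0, -15], [0, 0, 0]], [[0, 0, -18], [0, 0, 0]], [[0, 0, -18], [0, 0, 0]]])

```text
time_s: 11.35
tcp_pos: [0.4801, -0.2237, 0.338]
tool_rot: [0.991, -0.132, 0.0, -0.0]
force: [-0.6, -0.6, -5.9]
width: 0.0255
```

```bash
python3 - <<'E'
from h import *
from m2 import circ
p,W,o=shot("side","s4"); print(o["tcp_pos"],o["tool_rot"],o["force"])
cv2.imwrite("pics/s4c.png",cv2.resize(p[150:360,220:420],None,fx=2.8,fy=2.8,interpolation=cv2.INTER_CUBIC))
q=W[(np.hypot(W[...,0]-.486,W[...,1]+.223)<.1)&(W[...,2]>.14)&(W[...,2]<.185)&(p.max(-1).astype(int)-p.min(-1)<60)]
print(len(q),np.percentile(q[:,2],[5,25,50,75,95]))
for n in("scene0","side0"):
    z=np.load(n+".npz");W=z["W"];p=z["p"].astype(int);X,Y,Z=[W[...,i] for i in range(3)];sat=p.max(-1)-p.min(-1)
    d=np.hypot(X-.572,Y-.022); m=(d<.095)&(Z>.0215)&(Z<.03)&(sat<60); print(n,"rim",circ(W[m]),m.sum()); m=(d<.07)&(Z>0)&(Z<.01);print("floor",np.median(Z[m]))
E
```

```text
[ 0.48005792 -0.22369937  0.33796521] [ 9.91228482e-01 -1.32159329e-01  2.82094236e-05 -9.06754058e-05] [-0.58626954 -0.59726718 -5.87465886]
4017 [0.16296212 0.16945087 0.17110852 0.17237698 0.17415489]
scene0 rim [0.5728 0.0233 0.0805] 220
floor 0.004322194075408237
side0 rim [0.5722 0.0206 0.0807] 309
floor 0.005448037189436261
```

View pics/s4c.png

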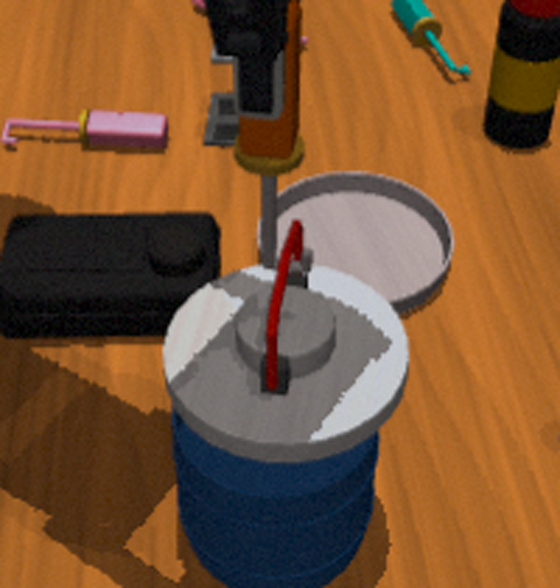

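The cap hangs level from the hook, clear of the pail (brim z 0.171 against 0.169 expected). Carrying it to the pan on a smooth ramp.

Request:
arm_command(commands=[[[0, -2, 0], [0, 0, 0]], [[0, -7, 0], [0, 0, 0]], [[1, -15, 0], [0, 0, 0]], [[2, -26, 0], [0, 0, 0]], [[3, -40, 0], [0, 0, 0]]])

```text
time_s: 11.9
tcp_pos: [0.4937, -0.1848, 0.3376]
tool_rot: [0.991, -0.132, -0.0, -0.0]
force: [0.6, 0.1, -5.9]
width: 0.0256
```

Request:
arm_command(commands=[[[1, -15, 0], [0, 0, 0]], [[2, -30, 0], [0, 0, 0]], [[3, -45, 0], [0, 0, 0]], [[4, -60, 0], [0, 0, 0]], [[5, -75, 0], [0, 0, 0]]])

```text
time_s: 12.4
tcp_pos: [0.5186, -0.1125, 0.3376]
tool_rot: [0.991, -0.132, -0.0, -0.0]
force: [-0.1, 0.1, -5.9]
width: 0.0255
```

Request:
arm_command(commands=[[[1, -15, 0], [0, 0, 0]], [[2, -30, 0], [0, 0, 0]], [[3, -45, 0], [0, 0, 0]], [[4, -60, 0], [0, 0, 0]], [[5, -75, 0], [0, 0, 0]]])

```text
time_s: 12.9
tcp_pos: [0.5434, -0.0402, 0.3376]
tool_rot: [0.991, -0.132, -0.0, -0.0]
force: [0.4, -0.1, -4.8]
width: 0.0256
```

Request:
arm_command(commands=[[[1, -14, 0], [0, 0, 0]], [[2, -26, 0], [0, 0, 0]], [[2, -36, 0], [0, 0, 0]], [[3, -44, 0], [0, 0, 0]], [[3, -50, 0], [0, 0, 0]]])

```text
time_s: 13.4
tcp_pos: [0.5597, 0.0078, 0.3376]
tool_rot: [0.991, -0.132, -0.0, -0.0]
force: [-0.0, -0.8, -5.9]
width: 0.0255
```

Request:
arm_command(commands=[[[0, -5, 0], [0, 0, 0]], [[0, -10, 0], [0, 0, 0]], [[1, -14, 0], [0, 0, 0]], [[1, -18, 0], [0, 0, 0]], [[1, -21, 0], [0, 0, 0]]])

```text
time_s: 13.9
tcp_pos: [0.5662, 0.028, 0.3376]
tool_rot: [0.991, -0.132, -0.0, -0.0]
force: [0.5, -0.2, -5.2]
width: 0.0252
```

```bash
cat > cc.py <<'E'
from h import *; import sys
from m2 import circ
o=get_obs(); print(o["time_s"],o["tcp_pos"],o["tool_rot"],o["force"])
zb=float(sys.argv[1]) # expected brim height
c0=np.array([.5724,.022])
for n in("scene","side","wrist"):
    p,W,o=shot(n,sys.argv[2]+n); X,Y,Z=[W[...,i] for i in range(3)]; sat=p.max(-1).astype(int)-p.min(-1)
    m=(np.hypot(X-c0[0],Y-c0[1])<.1)&(abs(Z-zb)<.008)&(sat<60)
    if m.sum()<50: print(n,m.sum());continue
    q=W[m];a=np.c_[q[:,:2],np.ones(len(q))];pl=np.linalg.lstsq(a,q[:,2],rcond=None)[0]
    print(n,m.sum(),"enclosing",cv2.minEnclosingCircle((q[:,:2]*1000).astype(np.float32)),"z",np.median(q[:,2]),"slope",np.round(pl[:2],3))
E
python3 cc.py .1705 p1
```

```text
13.9 [0.56622848 0.02799857 0.33759617] [ 9.91228889e-01 -1.32155708e-01 -2.74284199e-04 -2.88939027e-04] [ 0.48925669 -0.2140004  -5.17989813]
scene 1874 enclosing ((577.2686157226562, 27.59618377685547), 69.83757781982422) z 0.1694315422479431 slope [-0.001 -0.019]
side 1558 enclosing ((577.450927734375, 25.44574737548828), 69.79600524902344) z 0.17088282742004518 slope [0.01  0.007]
wrist 8525 enclosing ((576.6644287109375, 25.768447875976562), 68.82209014892578) z 0.16878511737820978 slope [ 0.012 -0.007]
```

Request:
arm_command(commands=[[[-1, 2, 0], [0, 0, 0]], [[-3, 4, 4], [0, 0, 0]], [[-4, 6, 12], [0, 0, 0]], [[-4, 6, 24], [0, 0, 0]], [[-4, 6, 38], [0, 0, 0]]])

```text
time_s: 14.55
tcp_pos: [0.5604, 0.0229, 0.2988]
tool_rot: [0.991, -0.132, -0.0, -0.0]
force: [-1.3, 1.0, -5.9]
width: 0.0255
```

Request:
arm_command(commands=[[[0, 0, 15], [0, 0, 0]], [[0, 0, 30], [0, 0, 0]], [[0, 0, 45], [0, 0, 0]], [[0, 0, 57], [0, 0, 0]], [[0, 0, 65], [0, 0, 0]]])

```text
time_s: 15.05
tcp_pos: [0.5598, 0.0228, 0.2323]
tool_rot: [0.991, -0.132, -0.001, -0.0]
force: [0.7, -0.6, -5.9]
width: 0.0256
```

```bash
python3 cc.py .067 p2
```

```text
15.05 [0.55978235 0.02276609 0.23234244] [ 9.91205345e-01 -1.32327092e-01 -1.20350803e-03 -2.37229165e-04] [ 0.70594205 -0.56333583 -5.90497952]
scene 1612 enclosing ((568.5774536132812, 21.653696060180664), 70.10352325439453) z 0.06418327362799969 slope [-0.016 -0.028]
side 1488 enclosing ((568.565185546875, 18.910036087036133), 69.70846557617188) z 0.06506029481749631 slope [-0.018 -0.019]
wrist 8530 enclosing ((568.6994018554688, 18.54702377319336), 68.74649810791016) z 0.06317741236860291 slope [-0.022 -0.03 ]
```

Request:
arm_command(commands=[[[1, -1, 2], [0, 0, 0]], [[2, -2, 8], [0, 0, 0]], [[3, -3, 16], [0, 0, 0]], [[3, -3, 24], [0, 0, 0]], [[3, -3, 29], [0, 0, 0]]])

```text
time_s: 15.7
tcp_pos: [0.5635, 0.025, 0.2033]
tool_rot: [0.991, -0.132, -0.001, -0.0]
force: [0.3, 0.4, -6.5]
width: 0.0252
```

Request:
arm_command(commands=[[[0, 0, 2], [0, 0, 0]], [[0, 0, 4], [0, 0, 0]], [[0, 0, 5], [0, 0, 0]], [[0, 0, 6], [0, 0, 0]], [[0, 0, 6], [0, 0, 0]]])

```text
time_s: 16.2
tcp_pos: [0.5636, 0.025, 0.1974]
tool_rot: [0.991, -0.132, -0.001, -0.0]
force: [0.2, -0.4, -4.8]
width: 0.0254
```

```bash
python3 cc.py .028 p3
```

```text
16.2 [0.56355849 0.02500762 0.19737555] [ 9.91214731e-01 -1.32255846e-01 -1.29917774e-03 -2.46948266e-04] [ 0.23769468 -0.4326696  -4.83342947]
scene 1843 enclosing ((571.8792724609375, 22.513498306274414), 83.6355209350586) z 0.028627290193866894 slope [ 0.005 -0.022]
side 1875 enclosing ((573.1978759765625, 20.36020278930664), 83.6387939453125) z 0.030293093694276463 slope [ 0.004 -0.009]
wrist 9956 enclosing ((572.045166015625, 20.16531753540039), 82.78471374511719) z 0.028369913666897395 slope [ 0.004 -0.025]
```

Request:
arm_command(commands=[[[0, 0, 1], [0, 0, 0]], [[0, 0, 3], [0, 0, 0]], [[0, 0, 4], [0, 0, 0]], [[0, 0, 6], [0, 0, 0]], [[0, 0, 7], [0, 0, 0]]])

```text
time_s: 16.85
tcp_pos: [0.5635, 0.025, 0.1902]
tool_rot: [0.991, -0.132, -0.001, -0.0]
force: [-0.9, 0.0, -4.9]
width: 0.0256
```

Request:
arm_command(commands=[[[0, 0, 1], [0, 0, 0]], [[0, 0, 2], [0, 0, 0]], [[0, 0, 3], [0, 0, 0]], [[0, 0, 4], [0, 0, 0]], [[0, 0, 4], [0, 0, 0]]])

```text
time_s: 17.35
tcp_pos: [0.5637, 0.025, 0.1865]
tool_rot: [0.991, -0.132, -0.001, -0.0]
force: [0.4, -0.6, -1.6]
width: 0.0257
```

```bash
python3 cc.py .020 p4; python3 - <<'E'
import cv2
p=cv2.imread("pics/p4side.png"); cv2.imwrite("pics/p4c.png",cv2.resize(p[130:290,270:430],None,fx=3.5,fy=3.5,interpolation=cv2.INTER_CUBIC))
E
```

```text
17.35 [0.56365353 0.02498883 0.18647654] [ 9.91216790e-01 -1.32242910e-01 -1.01973911e-03 -2.18728150e-04] [ 0.38424271 -0.63292255 -1.59415299]
scene 1983 enclosing ((570.9613037109375, 23.370492935180664), 84.05021667480469) z 0.02031714664064732 slope [0.003 0.006]
side 2138 enclosing ((572.4999389648438, 20.793439865112305), 84.02754974365234) z 0.02125856669763193 slope [0.002 0.007]
wrist 11327 enclosing ((572.1051025390625, 20.106182098388672), 82.74469757080078) z 0.019175750380304335 slope [ 0.003 -0.001]
```

View pics/p4c.png

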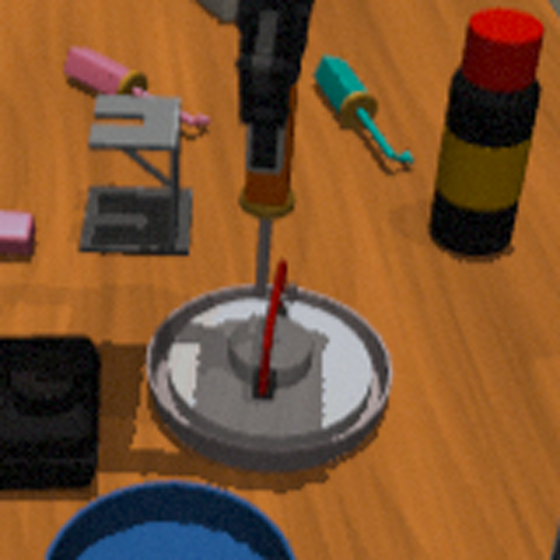

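The cap sits flat in the pan, brim at z 0.020 with slope under 0.01, and the force is down to the hook's weight alone. Lowering the hook clear of the wire, then drawing it out quickly and upward.

Request:
arm_command(commands=[[[0, 0, 5], [0, 0, 0]], [[0, 0, 10], [0, 0, 0]], [[0, 0, 15], [0, 0, 0]], [[0, 0, 20], [0, 0, 0]], [[0, 0, 20], [0, 0, 0]]])

```text
time_s: 18.0
tcp_pos: [0.5632, 0.0251, 0.1655]
tool_rot: [0.991, -0.132, -0.002, -0.0]
force: [0.2, 0.2, -2.4]
width: 0.0255
```

Request:
arm_command(commands=[[[-40, 0, 0], [0, 0, 0]], [[-82, 0, 0], [0, 0, 0]], [[-85, 0, -30], [0, 0, 0]], [[-85, 0, -75], [0, 0, 0]], [[-85, 0, -110], [0, 0, 0]]])

```text
time_s: 18.5
tcp_pos: [0.4814, 0.0474, 0.2784]
tool_rot: [0.991, -0.132, -0.001, -0.0]
force: [1.2, -0.3, -1.9]
width: 0.0252
```

```bash
python3 cc.py .020 p5; python3 - <<'E'
import cv2
from h import *
p=cv2.imread("pics/p5side.png"); cv2.imwrite("pics/p5c.png",cv2.resize(p[80:400,180:480],None,fx=1.8,fy=1.8,interpolation=cv2.INTER_CUBIC))
path([.4896,.2190,.300],82.6,25)
E
```

```text
18.5 [0.48135464 0.04737318 0.27835165] [ 9.91228463e-01 -1.32155318e-01 -1.02720103e-03 -2.27337753e-04] [ 1.20782133 -0.3069333  -1.89345533]
scene 1966 enclosing ((572.2892456054688, 22.207862854003906), 83.86308288574219) z 0.020352418851647402 slope [0.003 0.007]
side 2044 enclosing ((572.49951171875, 21.673357009887695), 84.55453491210938) z 0.021235993475004045 slope [0.003 0.009]
wrist 8986 enclosing ((572.4924926757812, 20.16335678100586), 82.85794067382812) z 0.019210493743218288 slope [ 0.001 -0.   ]
[[[-2, -7, -1], [-0.001, -0.001, -0.131]], [[-3, -13, -2], [-0.0, -0.001, -0.262]], [[-5, -20, -3], [-0.0, -0.001, -0.393]], [[-6, -27, -4], [-0.0, -0.001, -0.524]], [[-8, -34, -4], [-0.0, -0.001, -0.656]]]
[[[3, -6, -1], [0.0, 0.0, -0.131]], [[6, -12, -2], [0.0, 0.0, -0.262]], [[9, -19, -3], [0.0, 0.0, -0.393]], [[12, -25, -4], [0.0, 0.0, -0.524]], [[14, -31, -4], [0.0, 0.0, -0.656]]]
[[[6, -3, -1], [0.0, 0.0, -0.131]], [[12, -6, -2], [0.0, 0.0, -0.262]], [[18, -10, -3], [0.0, 0.0, -0.393]], [[24, -13, -4], [0.0, 0.0, -0.524]], [[30, -16, -4], [0.0, 0.0, -0.656]]]
[[[7, 1, -1], [0.0, 0.0, -0.131]], [[14, 2, -2], [0.0, 0.0, -0.262]], [[20, 4, -3], [0.0, 0.0, -0.393]], [[27, 5, -4], [0.0, 0.0, -0.524]], [[34, 6, -4], [0.0, 0.0, -0.656]]]
[[[5, 5, -1], [0.0, 0.0, -0.131]], [[9, 10, -2], [0.0, 0.0, -0.262]], [[14, 15, -3], [0.0, 0.0, -0.393]], [[19, 20, -4], [0.0, 0.0, -0.524]], [[23, 25, -4], [0.0, 0.0, -0.656]]]
```

View pics/p5c.png

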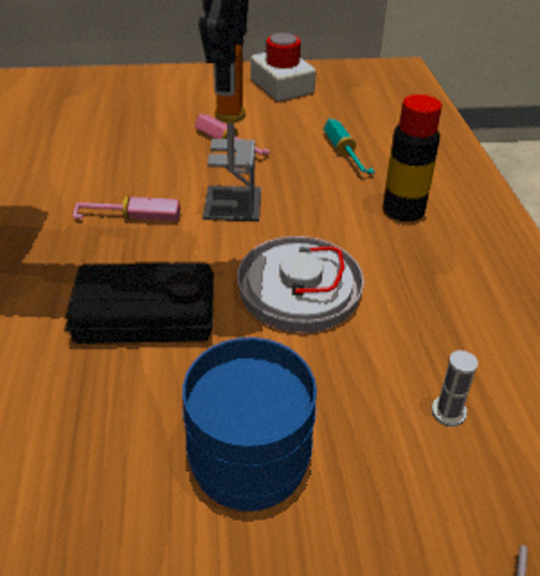

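The cap lies flat in the pan at (300,275) with the bail folded to the far side. The pail, tank, can and strainer are undisturbed and the hook is free. Returning it to its stand.

Request:
arm_command(commands=[[[-2, -7, -1], [0, 0, -0.131]], [[-3, -13, -2], [0, 0, -0.262]], [[-5, -20, -3], [0, 0, -0.393]], [[-6, -27, -4], [0, 0, -0.524]], [[-8, -34, -4], [0, 0, -0.656]]])

```text
time_s: 19.15
tcp_pos: [0.483, 0.0824, 0.2802]
tool_rot: [0.98, 0.197, -0.001, -0.0]
force: [-0.2, -0.4, -2.3]
width: 0.0253
```

Request:
arm_command(commands=[[[3, -6, -1], [0, 0, -0.131]], [[6, -12, -2], [0, 0, -0.262]], [[9, -19, -3], [0, 0, -0.393]], [[12, -25, -4], [0, 0, -0.524]], [[14, -31, -4], [0, 0, -0.656]]])

```text
time_s: 19.65
tcp_pos: [0.4836, 0.1166, 0.2826]
tool_rot: [0.863, 0.504, -0.002, -0.001]
force: [0.1, -0.4, -0.9]
width: 0.0253
```

Request:
arm_command(commands=[[[6, -3, -1], [0, 0, -0.131]], [[12, -6, -2], [0, 0, -0.262]], [[18, -10, -3], [0, 0, -0.393]], [[24, -13, -4], [0, 0, -0.524]], [[30, -16, -4], [0, 0, -0.656]]])

```text
time_s: 20.15
tcp_pos: [0.4841, 0.1509, 0.2851]
tool_rot: [0.653, 0.757, -0.002, -0.003]
force: [0.3, 0.7, -1.0]
width: 0.0251
```

Request:
arm_command(commands=[[[7, 1, -1], [0, 0, -0.131]], [[14, 2, -2], [0, 0, -0.262]], [[20, 4, -3], [0, 0, -0.393]], [[27, 5, -4], [0, 0, -0.524]], [[34, 6, -4], [0, 0, -0.656]]])

```text
time_s: 20.65
tcp_pos: [0.4847, 0.1856, 0.2875]
tool_rot: [0.372, 0.928, -0.002, -0.005]
force: [0.7, 0.5, -0.7]
width: 0.0254
```

Request:
arm_command(commands=[[[5, 5, -1], [0, 0, -0.131]], [[9, 10, -2], [0, 0, -0.262]], [[14, 15, -3], [0, 0, -0.393]], [[19, 20, -4], [0, 0, -0.524]], [[23, 25, -4], [0, 0, -0.656]]])

```text
time_s: 21.15
tcp_pos: [0.485, 0.2198, 0.2899]
tool_rot: [0.05, 0.999, -0.001, -0.006]
force: [0.6, -0.1, -0.7]
width: 0.0252
```

```bash
python3 - <<'E'
from h import *
p,W,o=shot("wrist","w6"); print(o["time_s"],o["tcp_pos"],o["tool_rot"],o["force"],o["width"])
P,r=pose()
T=[([.4896,.2190,.131+a],R.from_quat([.065,.998,-.002,-.002])) for a in(.15,.14)]
print(rows(P,r,T))
for v in range(168,215,5): print(v,[np.round(r.inv().apply(W[v,u]-P)*1000,1).tolist() for u in (318,320,322)])
E
```

```text
21.15 [0.48501188 0.2197565  0.28985922] [ 4.99597311e-02  9.98731283e-01 -6.19573955e-04 -6.28212659e-03] [ 0.62140412 -0.1080062  -0.67420774] 0.025208070985726545
[[[-5, -1, 9], [0.003, -0.009, 0.037]], [[-5, -1, 19], [0.003, -0.009, 0.037]]]
168 [[-3.2, -5.0, 284.8], [-3.2, -2.1, 284.8], [-3.3, 0.8, 285.1]]
173 [[-11.0, -5.1, 286.7], [-10.7, -2.1, 285.2], [-10.5, 0.8, 284.2]]
178 [[23.3, -3.3, 97.2], [23.4, -1.7, 96.4], [23.4, -0.0, 96.5]]
183 [[18.9, -3.4, 97.8], [19.4, -1.7, 95.5], [18.9, -0.1, 97.5]]
188 [[12.5, -3.5, 106.3], [12.8, -1.8, 104.9], [12.1, -0.0, 107.5]]
193 [[8.4, -3.5, 104.7], [8.1, -1.8, 105.7], [8.2, -0.1, 105.3]]
198 [[4.2, -3.6, 103.6], [4.7, -1.8, 101.9], [4.8, -0.1, 101.7]]
203 [[4.4, -3.4, 88.5], [5.3, -1.8, 85.7], [4.6, -0.2, 87.9]]
208 [[18.3, -2.9, 33.3], [18.3, -1.7, 33.3], [18.0, -0.4, 34.0]]
213 [[16.3, -2.9, 29.5], [15.9, -1.7, 30.5], [16.3, -0.4, 29.5]]
```

The hook hasn't shifted in the grip. Aligning to the recorded grasp pose.

Request:
arm_command(commands=[[[-3, 0, 5], [0.003, -0.005, 0.02]], [[-5, -1, 12], [0.003, -0.009, 0.037]], [[-5, -1, 22], [0.003, -0.009, 0.037]], [[-5, -1, 27], [0.003, -0.009, 0.037]], [[-5, -1, 27], [0.003, -0.009, 0.037]]])

```text
time_s: 21.7
tcp_pos: [0.4892, 0.2187, 0.2616]
tool_rot: [0.065, 0.998, -0.003, -0.003]
force: [0.2, -0.1, -1.2]
width: 0.0256
```

```bash
python3 - <<'E'
from h import *
P,r=pose(); print(P,r.as_quat())
print(rows(P,r,[([.4896,.2190,.131+a],R.from_quat([.065,.998,-.002,-.002])) for a in(.1,.02,0)]))
E
```

```text
[0.48918035 0.21871143 0.26157853] [ 0.06540852  0.99785106 -0.00251477 -0.00294479]
[[[-1, 1, 31], [-0.001, -0.002, -0.001]], [[-1, 1, 111], [-0.001, -0.002, -0.001]], [[-1, 1, 131], [-0.001, -0.002, -0.001]]]
```

Request:
arm_command(commands=[[[0, 0, 10], [0, -0.002, 0]], [[0, 0, 24], [0, -0.002, 0]], [[0, 0, 38], [0, -0.002, 0]], [[0, 0, 50], [0, -0.002, 0]], [[0, 0, 58], [0, -0.002, 0]]])

```text
time_s: 22.2
tcp_pos: [0.4885, 0.2183, 0.2024]
tool_rot: [0.066, 0.998, -0.003, -0.002]
force: [-0.5, 0.3, -2.2]
width: 0.0253
```

Request:
arm_command(commands=[[[0, 0, 10], [0, 0, 0]], [[0, 0, 22], [0, 0, 0]], [[0, 0, 34], [0, 0, 0]], [[0, 0, 46], [0, 0, 0]], [[0, 0, 56], [0, 0, 0]]])

```text
time_s: 22.7
tcp_pos: [0.4881, 0.218, 0.1456]
tool_rot: [0.066, 0.998, -0.003, -0.002]
force: [-0.7, 0.6, -1.5]
width: 0.0253
```

Request:
arm_command(commands=[[[0, 0, 4], [0, 0, 0]], [[0, 0, 8], [0, 0, 0]], [[0, 0, 11], [0, 0, 0]], [[0, 0, 13], [0, 0, 0]], [[0, 0, 14], [0, 0, 0]]])

```text
time_s: 23.2
tcp_pos: [0.4882, 0.2179, 0.1316]
tool_rot: [0.066, 0.998, -0.003, -0.002]
force: [0.4, -0.5, -0.4]
width: 0.0258
```

Request:
arm_command(commands=[[[-1, 1, 0], [0, 0, 0]], [[-1, 1, 1], [0, 0, 0]], [[-1, 1, 1], [0, 0, 0]]])

```text
time_s: 23.5
tcp_pos: [0.4896, 0.2189, 0.131]
tool_rot: [0.066, 0.998, -0.003, -0.002]
force: [0.4, -0.6, 0.2]
width: 0.0256
```

Request:
arm_command(commands=[[[0, 0, 0], [0, 0, 0]], [[0, 0, 0], [0, 0, 0]], [[0, 0, 0], [0, 0, 0]], [[0, 0, 0], [0, 0, 0]], [[0, 0, 0], [0, 0, 0]]], fingers=1)

```text
time_s: 24.0
tcp_pos: [0.4896, 0.2189, 0.131]
tool_rot: [0.066, 0.998, -0.003, -0.002]
force: [-0.3, 0.3, -0.2]
width: 0.0855
```

Request:
arm_command(commands=[[[0, 0, 0], [0, 0, 0]], [[0, 0, -15], [0, 0, 0]], [[0, 0, -45], [0, 0, 0]], [[0, 0, -80], [0, 0, 0]], [[0, 0, -120], [0, 0, 0]]])

```text
time_s: 24.5
tcp_pos: [0.4896, 0.2194, 0.2517]
tool_rot: [0.066, 0.998, -0.003, -0.003]
force: [0.8, 0.6, -0.2]
width: 0.0852
```

Request:
arm_command(commands=[[[0, 0, -30], [0, 0, 0]], [[20, 0, -50], [0, 0, 0]], [[40, 0, -50], [0, 0, 0]], [[60, 0, -50], [0, 0, 0]], [[60, 0, -50], [0, 0, 0]]])

```text
time_s: 25.0
tcp_pos: [0.4287, 0.2278, 0.3027]
tool_rot: [0.065, 0.998, -0.003, -0.002]
force: [0.5, -0.3, -0.1]
width: 0.0856
```

```bash
python3 - <<'E'
from h import *
for n in("scene","side"):
    p,W,o=shot(n,"f_"+n); X,Y,Z=[W[...,i] for i in range(3)]; b=np.hypot(X-.489,Y-.219)
    q=W[(b<.03)&(Z>.168)&(Z<.19)]; print(n,o["time_s"],o["tcp_pos"],"handle",len(q),q.mean(0))
    # pail rim now / other objects' shift against the first pictures
    W0=np.load(n+"0.npz")["W"]; d=np.abs(W[...,2]-W0[...,2]); print("pail rim",cv2.minEnclosingCircle((W[(np.hypot(X-.486,Y+.223)<.09)&(Z>.1)&(Z<.12)][:,:2]*1000).astype(np.float32)))
a=cv2.imread("pics/f_side.png")[60:370,180:480];b=cv2.imread("pics/f_scene.png")[120:370,180:450]
b=cv2.resize(b,(int(270*310/250),310));cv2.imwrite("pics/f.png",cv2.resize(np.hstack([a,b]),None,fx=1.25,fy=1.25))
E
```

```text
scene 25.0 [0.42871185 0.22782606 0.30268469] handle 130 [0.49038174 0.22113928 0.17586488]
pail rim ((486.03021240234375, -220.95570373535156), 64.28089904785156)
side 25.05 [0.42992775 0.22763848 0.30247702] handle 81 [0.48787663 0.212424   0.17537127]
pail rim ((486.3544616699219, -223.0984344482422), 63.572105407714844)
```

View pics/f.png

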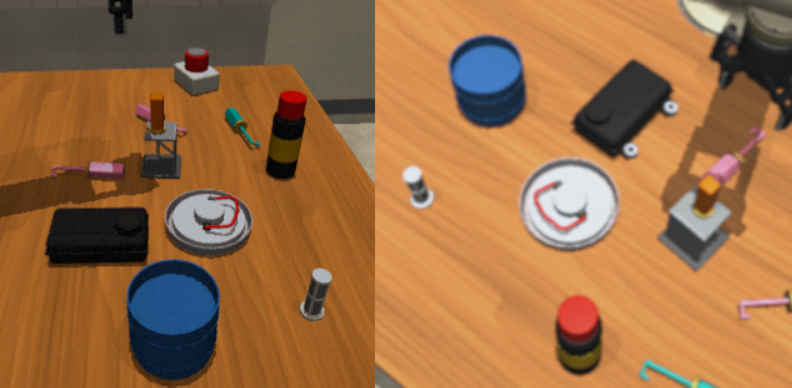

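The hook hangs in its stand at the original pose (handle at (158,112) on the left, (708,197) on the right). The cap lies flat in the pan at (570,203) on the right, and everything else is in place. Handing in.

```bash
python3 -c "
from bench import close_job
print(close_job())"
```

```text
the job is handed in; nothing more can be done
None
```

The cap is off the pail and lying flat, right way up, in the drip pan. The hook is back in its stand. I handed the job in at about 25 s on the robot's clock; the hand-in reports no verdict.

- **How it went:** I turned the hook to face the folded bail, slid its tip under the crown, swung the bail upright along its arc and lifted the cap. I then carried it level to the pan and lowered it until the force fell to the hook's own weight. Last, I dropped the hook clear of the wire and drew it out.
- **Cap:** its brim is at z ≈ 0.020 m, as expected for a seated cap, with a slope under 0.01. By the last position estimate it is within about 1 mm of the pan's centre. Only the hook touched it.
- **Bail:** after release it fell to the side opposite where it started.
- **Hook:** the handle's position matches the first pictures to within about 1 mm.
- **Pail:** its rim matches the cap's original centre to within about 1 mm.
- **Other objects:** the oil tank, strainer and spray can look unmoved in the pictures; I did not measure them.
- **Disagreements:** none beyond the 1–3 mm spread between cameras.

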